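# Press the proud tappet level

## Task

One of the six round steel tappets in the cylinder head stands higher than the other five. With your fingertips, press it gently straight down until it is level with the others, then withdraw. Do not press any other tappet, do not pull the high one up, and leave the socket, the spare tappet and the spray can where they stand.

Things in the scene. Friction and masses are not known exactly. Their poses are not given: they have to be found in the camera images.
- head: the bare aluminium cylinder head, 190 x 290 mm in plan, bolted down flat on two wooden battens; origin on the bench under its centre, x across it (190 mm side), y along it (290 mm side), z up. Its flat deck is 110 mm above the bench. Six round steel tappets stand up out of the deck in two rows of three: centres at x = -45 or +45 mm and y = -80, 0 or +80 mm. Low cam saddle stubs, 8 mm high, stand on the deck half-way between neighbours of a row.
- proud_top (a point): centre of the flat top of the tappet that stands proud: a plain steel cylinder, 32 mm in diameter, in any of the six places. Its top starts 15 to 21 mm higher than the tops of the other five.
- proud (a joint): how far the proud tappet has been pushed down (m). It starts between -0.003 and 0.003; at 0.018 it is level with the others and meets a firm stop. It is stiff, about 5 N to push, has no spring and stays where it is left; it can also be pulled up (negative values).
- sound1_top (a point): centre of the flat top of one of the five sound tappets: same look and 32 mm diameter, top 8 mm above the deck (118 mm above the bench).
- sound1 (a joint): how far that sound tappet is pressed down (m): 0 at rest, up to 0.008; it is on a light spring (starts to move at about 2 N).
- sound2_top (a point): centre of the flat top of one of the five sound tappets: same look and 32 mm diameter, top 8 mm above the deck (118 mm above the bench).
- sound2 (a joint): how far that sound tappet is pressed down (m): 0 at rest, up to 0.008; it is on a light spring (starts to move at about 2 N).
- sound3_top (a point): centre of the flat top of one of the five sound tappets: same look and 32 mm diameter, top 8 mm above the deck (118 mm above the bench).
- sound3 (a joint): how far that sound tappet is pressed down (m): 0 at rest, up to 0.008; it is on a light spring (starts to move at about 2 N).
- sound4_top (a point): centre of the flat top of one of the five sound tappets: same look and 32 mm diameter, top 8 mm above the deck (118 mm above the bench).
- sound4 (a joint): how far that sound tappet is pressed down (m): 0 at rest, up to 0.008; it is on a light spring (starts to move at about 2 N).
- sound5_top (a point): centre of the flat top of one of the five sound tappets: same look and 32 mm diameter, top 8 mm above the deck (118 mm above the bench).
- sound5 (a joint): how far that sound tappet is pressed down (m): 0 at rest, up to 0.008; it is on a light spring (starts to move at about 2 N).
- socket_mid (a point): centre (half-way up) of a loose steel socket, 26 mm in diameter and 55 mm tall, standing on the deck near one end of the head, midway between the two rows. Leave it alone.
- spare_mid (a point): centre of a loose spare tappet, 32 mm in diameter and 30 mm tall, standing on the bench beside one end of the head. Leave it alone.
- spray_mid (a point): centre of a loose spray can, 58 mm in diameter and 150 mm tall, standing on the bench beside the other end of the head. Leave it alone.

How it is judged:
On the way:
1. the fingers press the proud tappet down (contact force between the fingers and proud above 0.5 N and value of joint proud above 0.01 m), for 0.1 s.
At the end, for the whole second after the job is handed in: The proud tappet stays pushed down to within 2 mm of level (joint above 0.016), at rest; the other five are up (pressed less than 2 mm); the socket, spare tappet and spray can are within 10 mm of where they started (value of joint proud above 0.016 m and velocity of joint proud between -0.005 and 0.005 m/s and value of joint each of sound1, sound2, sound3, sound4, sound5 below 0.002 m and distance of each of socket_mid, spare_mid, spray_mid from where it was at the start of the episode below 0.01 m); the robot touches nothing.
It fails at once if another tappet is pressed down by more than 2.5 mm (value of joint any of sound1, sound2, sound3, sound4, sound5 above 0.0025 m).
It fails at once if the proud tappet is pulled up (above 6 mm over its nominal height) (value of joint proud below -0.006 m).
It fails at once if the tappet is pressed with more than 45 N (contact force between anything else and proud above 45 N).
It fails at once if the socket, spare tappet or spray can is moved by more than 10 mm (distance of any of socket_mid, spare_mid, spray_mid from where it was at the start of the episode above 0.01 m).
It also fails if it takes over 32 s, if anything falls off the work surface, if the arm or the gripper's body presses on something with over 40 N, if the wrist force passes 120 N, or if a joint passes its speed limit or range.

## Robot

A 6-joint arm with a two-finger parallel gripper is mounted at the origin on the work surface. World frame = base frame: x ahead of the robot, y to its left, z up, the work surface at z = 0. Lengths are in m, angles in rad, forces in N, time in s.
With the tool pointing down it reaches from about 0.375 to 0.975 m from the base axis. Payload 3.8 kg.
Tool frame: the origin (TCP) lies midway between the tips of the shut fingers; the grasp point (between the pads) lies 19 mm behind it (robot.tcp_to_grasp is the distance from the TCP to the grasp point, in m); z points along the fingers, y is the direction in which the jaws open and shut (so a half turn about z gives the same grasp; the last joint's range is limited). The gripper opens to 88 mm and grips with 3 to 60 N. Pads are 18 mm wide; open, the fingers measure 123 mm over their backs; the gripper's body (75 mm by 187 mm) begins 45 mm behind the grasp point.
Start: joints at [1.257, 0.264, 1.604, -0, 1.274, -0.037], TCP at [0.184, 0.649, 0.239] pointing down, gripper open.
Joint ranges: [-2.63, 2.63], [-0.94, 2.18], [0.31, 2.57], [-1.31, 4.45], [0, 2.66], [-2.55, 2.55]. Speed limits (rad/s): [2.57, 2.57, 3.14, 3.14, 3.14, 3.14].

## Interface

Orientations are given as a 3x3 rotation matrix whose columns are the frame's x, y, z axes.
In Python, from cell import robot gives the robot as it stands.
- The arm moves only by the shell command python3 -m jog 'ROWS' [FORCE]. ROWS is JSON, a list of rows, each an object of numbers: "tx", "ty", "tz": the shift along the tool's x, y, z in m; "wx", "wy", "wz": the turn, a rotation vector about the tool's x, y, z in degrees; "fingers": the finger opening in m, from 0 to 0.0881. A call has 1 to 20 rows; each row shifts and turns the commanded pose from where the row before left it, along the tool's axes as they then stand; what a row does not reach is not made up. A row lasts 1/10 s, in which the tool goes at most 50 mm and 8.59 degrees, less where a joint would pass 70% of its speed; a pose out of reach is approached as far as the arm can. A call with a gripper value outside its range is refused whole. The fingers move at their own pace and stop on an object; FORCE is the grip in N (left out, the last holds). Time passes only in rows, so rows that do not move let the fingers close. It gives the time, the measured TCP pose, the force and the opening at its end, in the units of the state.
- robot.get_obs(): the state, without advancing time (a new reading comes with each control period).
- robot.camera(name): name is "scene" or "top"; returns the picture (384x512x3 uint8, red, green, blue); there is no depth.
- robot.camera_model(name): a dict with "mtx" (3x3 intrinsics, pixels), "extrinsics" (4x4, takes a point from world to camera coordinates). Camera axes: x right, y up, looking along -z (the intrinsics and any distortion apply to the point x, -y, -z); pixel columns grow to the right and rows downward; lengths in m; the calibration is good to about 2 mm. A picture is of the moment at which its call begins. camera_model takes no time and is no camera call.
- robot.hand_in(): hands the job in, once; it reports no verdict.
Trained networks look in the newest picture that a camera, given by its name, has taken for a name from the list of things; names that differ only in an ending like _2 or _b are one class to them, and where a whole thing is asked for, a point or a joint stands for the part that bears it (a point fixed in the world has none). Each returns a list of dicts, best first, with "score" (0 to 1); they miss things now and then, are a little off and sometimes report something else, mostly with a low value. They report only what shows in the picture. A call takes as long as a camera call.
- robot.spot_in(camera, target): "location" ([x, y, z] in m, in world coordinates, good to about 4 mm: the middle of the surface that is visible of it).
- robot.landmark_of(camera, target): "location" ([x, y, z] in m, in world coordinates, good to about 4 mm: a listed point, or the origin of a listed thing).
The state is a dict: "time": time; "joints": joint angles; "joint_velocities": joint speeds; "tau": joint torques, N m; "position": TCP position; "eef_rot": TCP orientation; "ft_force": force on the tool from outside, world axes, zero at the start; "wrist_torque": the same for the moment, N m; "grip_width": opening from 0.0 (shut) to 1.0 (fully open).
Only numpy, scipy, OpenCV 4.12 (cv2) and the standard library are available. Lean on these libraries where they do the work, as an engineer would, in place of code of your own. Each camera call takes 0.05 s, during which the arm holds its last target.

## Working session

There is one attempt and no reset: what is moved stays moved. The work goes in short steps, Python scripts to look and compute and a shell command to move; the robot and the scene stay as the last step left them, time stands still between calls to the robot, and variables do not carry over. Pictures are saved under pics/ and viewed, and the job is handed in when it is done.

```bash
ls; mkdir -p pics
python3 - <<'E'
from cell import robot
import cv2
for c in ("scene","top"):
    im=robot.camera(c); cv2.imwrite(f"pics/{c}0.png",im[:,:,::-1])
    for t in ["head","proud_top","sound1_top","socket_mid","spare_mid","spray_mid"]:
        for d in robot.landmark_of(c,t)[:6]: print(c,t,[round(float(v),4) for v in d["location"]],round(d["score"],2),[k for k in d if k not in("location","score")])
o=robot.get_obs(); print(o)
E
```

```text
pics
scene head [0.5527, -0.0574, -0.0011] 0.93 []
scene proud_top [0.5034, -0.0596, 0.1355] 0.52 []
scene sound1_top [0.4989, 0.0207, 0.1173] 0.62 []
scene sound1_top [0.603, -0.1356, 0.12] 0.54 []
scene socket_mid [0.4616, 0.1426, 0.0151] 0.64 []
scene socket_mid [0.5519, 0.0663, 0.1402] 0.45 []
scene socket_mid [0.5088, -0.1382, 0.1225] 0.4 []
scene spare_mid [0.4622, 0.1433, 0.0154] 0.41 []
scene spray_mid [0.5998, -0.3053, 0.0765] 0.81 []
top proud_top [0.5074, -0.0609, 0.1341] 0.73 []
top proud_top [0.5119, -0.1426, 0.117] 0.3 []
top sound1_top [0.6025, -0.135, 0.1155] 0.43 []
top socket_mid [0.5486, 0.0662, 0.1401] 0.64 []
top spare_mid [0.46, 0.1438, 0.0165] 0.47 []
top spray_mid [0.6021, -0.299, 0.0812] 0.96 []
{'time': 0.7, 'joints': array([ 1.25707966e+00,  2.63842464e-01,  1.60394171e+00,  7.57588350e-06,
        1.27371266e+00, -3.69053386e-02]), 'joint_velocities': array([-1.74624484e-03, -2.31234650e-04,  4.23857273e-04, -2.75553242e-03,
        4.67661798e-05,  5.05501775e-04]), 'tau': array([-1.37561416e-03, -5.01853144e+01, -3.57145500e+01,  7.27693364e-02,
        1.83760776e-02,  1.30935041e-05]), 'position': array([0.18447993, 0.64932307, 0.23877607]), 'eef_rot': array([[-9.61931154e-01,  2.73291887e-01,  2.26787686e-05],
       [ 2.73291887e-01,  9.61931149e-01,  9.33774400e-05],
       [ 3.70388276e-06,  9.60205921e-05, -9.99999995e-01]]), 'ft_force': array([-0.59317615, -0.05456018,  0.26923855]), 'wrist_torque': array([ 0.00376685, -0.02118554,  0.04302034]), 'grip_width': 1.0011540868634063}
```

View pics/scene0.png

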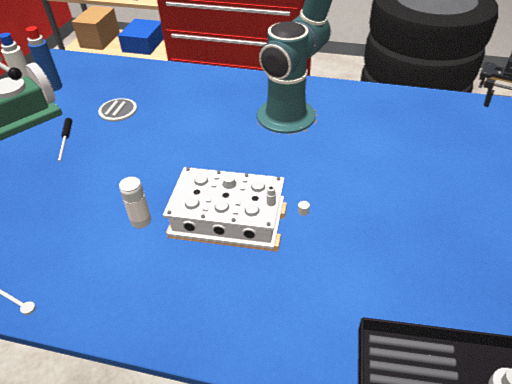

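View pics/top0.png

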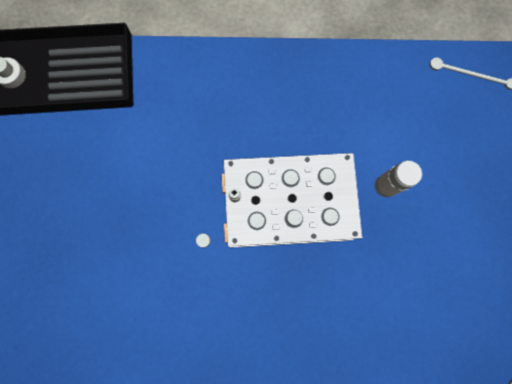

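```bash
cat > h.py <<'E'
import numpy as np, cv2
def proj(robot,c,P):
    m=robot.camera_model(c); K=np.array(m["mtx"]);E=np.array(m["extrinsics"])
    P=np.atleast_2d(P); q=(E[:3,:3]@P.T).T+E[:3,3]; q=q*[1,-1,-1]
    u=(K@q.T).T; return u[:,:2]/u[:,2:]
E
python3 - <<'E'
from cell import robot
from h import *
print({k:v for k,v in robot.camera_model("top").items() if k not in("mtx","extrinsics")})
a=np.radians(2.0)
def pts(cx,cy,th,z):
    R=np.array([[np.cos(th),-np.sin(th)],[np.sin(th),np.cos(th)]])
    L=np.array([(x,y) for x in(-.045,.045) for y in(-.08,0,.08)])
    return np.c_[L@R.T+[cx,cy],np.full(6,z)]
P=pts(.5527,-.0592,np.radians(3),.118)
print(P.round(3).tolist())
for c,b in (("scene",(160,160,300,250)),("top",(190,140,370,260))):
    im=cv2.imread(f"pics/{c}0.png"); x0,y0,x1,y1=b; s=4
    z=cv2.resize(im[y0:y1,x0:x1],None,fx=s,fy=s,interpolation=cv2.INTER_CUBIC)
    for u,v in proj(robot,c,P): cv2.drawMarker(z,(int((u-x0+.5)*s),int((v-y0+.5)*s)),(0,0,255),0,8,1)
    cv2.imwrite(f"pics/{c}_z.png",z)
E
```

```text
{}
[[0.512, -0.141, 0.118], [0.508, -0.062, 0.118], [0.504, 0.018, 0.118], [0.602, -0.137, 0.118], [0.598, -0.057, 0.118], [0.593, 0.023, 0.118]]
```

View pics/scene_z.png

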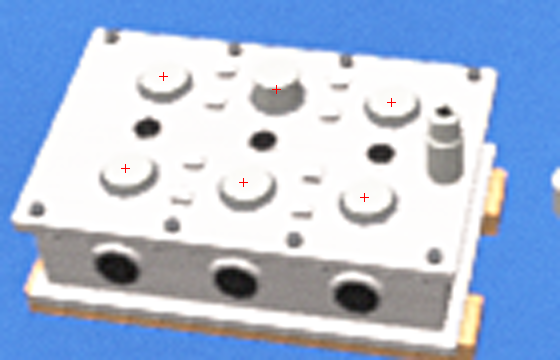

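View pics/top_z.png

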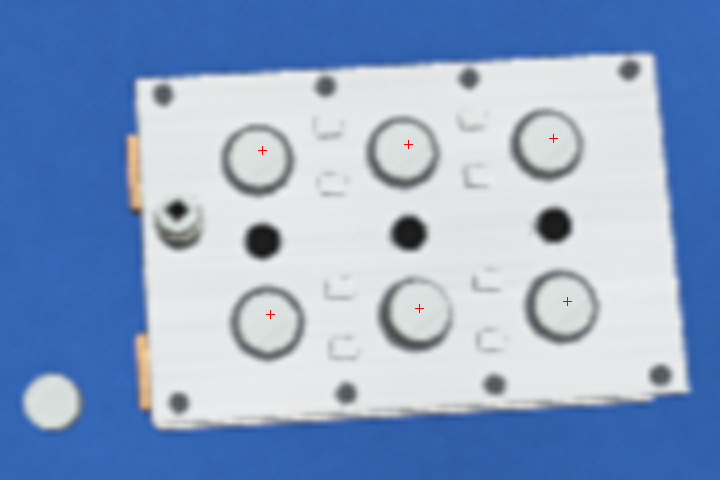

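The zoomed scene view shows the proud tappet at (277,90), the middle one of the row nearest the robot. Its side wall is clearly visible. In the top view it is at (415,313). Projecting the head pose onto both views agrees to about 3 mm, which puts the target at about (0.506, -0.060). I'll shut the fingers and move above it.

```bash
python3 -m jog '[{"tx":-0.028,"ty":-0.033,"fingers":0},{"tx":-0.028,"ty":-0.033},{"tx":-0.028,"ty":-0.033},{"tx":-0.028,"ty":-0.033},{"tx":-0.028,"ty":-0.033},{"tx":-0.028,"ty":-0.033},{"tx":-0.028,"ty":-0.033},{"tx":-0.028,"ty":-0.033},{"tx":-0.028,"ty":-0.033},{"tx":-0.028,"ty":-0.033},{"tx":-0.028,"ty":-0.033},{"tx":-0.028,"ty":-0.033},{"tx":-0.028,"ty":-0.033},{"tx":-0.028,"ty":-0.033},{"tx":-0.028,"ty":-0.033},{"tx":-0.028,"ty":-0.033},{"tx":-0.028,"ty":-0.033},{"tx":-0.028,"ty":-0.033},{},{}]' 20
python3 -c "
from cell import robot
import numpy as np
o=robot.get_obs();print(o['joints'],o['position'],o['grip_width'],o['ft_force'],o['time'])
print(o['eef_rot'].round(3)); d=np.array([.506,-.060,.16])-o['position'];print('tool',o['eef_rot'].T@d)"
```

```text
[ 1.25707966e+00  2.63842464e-01  1.60394171e+00  7.57588350e-06
  1.27371266e+00 -3.69053386e-02] [0.18447993 0.64932307 0.23877607] 1.0011540868634063 [-0.59317615 -0.05456018  0.26923855] 0.7
[[-0.962  0.273  0.   ]
 [ 0.273  0.962  0.   ]
 [ 0.     0.    -1.   ]]
tool [-0.50313271 -0.5944587   0.07871712]$[0]: bad value
```

```bash
python3 -m jog '[{"tx":-0.028,"ty":-0.033,"fingers":0.0}]' 20; python3 -m jog --help | head -30
```

```text
$[0]: bad value
invalid input: not JSON, or not a number
```

```bash
python3 -m jog '[{"tx":-0.028,"ty":-0.033}]' 20; echo; python3 -m jog '[{"tx":0,"ty":0,"tz":0,"wx":0,"wy":0,"wz":0,"fingers":0.001}]' 20
```

```text
time: 0.8
position: [0.1844, 0.6493, 0.2388]
eef_rot: [[-0.962, 0.273, 0.0], [0.273, 0.962, 0.0], [-0.0, 0.0, -1.0]]
ft_force: [-0.7, 0.2, 0.6]
grip_width: 0.932$[0]: bad value
```

```bash
python3 -m jog '[{}]'; echo; python3 -m jog '[{"tx":-0.01}]'
```

```text
$[0]: bad value
$[0]: bad value
```

The refusals are printed on stderr, so the call that ran was the one with every key filled in. Each row needs all seven keys.

```bash
python3 -m jog '[{"tx":-0.028,"ty":-0.033,"tz":0,"wx":0,"wy":0,"wz":0,"fingers":0},{"tx":-0.028,"ty":-0.033,"tz":0,"wx":0,"wy":0,"wz":0,"fingers":0},{"tx":-0.028,"ty":-0.033,"tz":0,"wx":0,"wy":0,"wz":0,"fingers":0},{"tx":-0.028,"ty":-0.033,"tz":0,"wx":0,"wy":0,"wz":0,"fingers":0},{"tx":-0.028,"ty":-0.033,"tz":0,"wx":0,"wy":0,"wz":0,"fingers":0},{"tx":-0.028,"ty":-0.033,"tz":0,"wx":0,"wy":0,"wz":0,"fingers":0},{"tx":-0.028,"ty":-0.033,"tz":0,"wx":0,"wy":0,"wz":0,"fingers":0},{"tx":-0.028,"ty":-0.033,"tz":0,"wx":0,"wy":0,"wz":0,"fingers":0},{"tx":-0.028,"ty":-0.033,"tz":0,"wx":0,"wy":0,"wz":0,"fingers":0},{"tx":0,"ty":0,"tz":0,"wx":0,"wy":0,"wz":0,"fingers":0}]' 20
cat > st.py <<'E'
from cell import robot
import numpy as np
o=robot.get_obs();print(o['joints'].round(3),o['position'].round(4),o['grip_width'],o['ft_force'].round(2),o['time'])
print(o['eef_rot'].round(3).tolist()); d=np.array([.506,-.060,.16])-o['position'];print('tool',(o['eef_rot'].T@d).round(4))
E
python3 st.py
```

```text
time: 1.8
position: [0.3472, 0.291, 0.2389]
eef_rot: [[-0.96, 0.278, 0.001], [0.278, 0.96, -0.001], [-0.002, -0.001, -1.0]]
ft_force: [-0.7, -0.1, -0.0]
grip_width: 0.024
[ 6.440e-01 -1.680e-01  2.055e+00 -2.000e-03  1.254e+00 -6.440e-01] [0.3472 0.291  0.2389] 0.024325326155748176 [-0.67 -0.11 -0.05] 1.8
[[-0.96, 0.278, 0.001], [0.278, 0.96, -0.001], [-0.002, -0.001, -1.0]]
tool [-0.25   -0.2929  0.0796]
```

```bash
python3 -m jog '[{"tx":-0.028,"ty":-0.033,"tz":0,"wx":0,"wy":0,"wz":0,"fingers":0},{"tx":-0.028,"ty":-0.033,"tz":0,"wx":0,"wy":0,"wz":0,"fingers":0},{"tx":-0.028,"ty":-0.033,"tz":0,"wx":0,"wy":0,"wz":0,"fingers":0},{"tx":-0.028,"ty":-0.033,"tz":0,"wx":0,"wy":0,"wz":0,"fingers":0},{"tx":-0.028,"ty":-0.033,"tz":0,"wx":0,"wy":0,"wz":0,"fingers":0},{"tx":-0.028,"ty":-0.033,"tz":0,"wx":0,"wy":0,"wz":0,"fingers":0},{"tx":-0.028,"ty":-0.033,"tz":0,"wx":0,"wy":0,"wz":0,"fingers":0},{"tx":-0.028,"ty":-0.033,"tz":0,"wx":0,"wy":0,"wz":0,"fingers":0},{"tx":-0.026,"ty":-0.029,"tz":0,"wx":0,"wy":0,"wz":0,"fingers":0},{"tx":0,"ty":0,"tz":0.02,"wx":0,"wy":0,"wz":0,"fingers":0},{"tx":0,"ty":0,"tz":0.02,"wx":0,"wy":0,"wz":0,"fingers":0},{"tx":0,"ty":0,"tz":0,"wx":0,"wy":0,"wz":0,"fingers":0},{"tx":0,"ty":0,"tz":0,"wx":0,"wy":0,"wz":0,"fingers":0}]' 20; python3 st.py
python3 - <<'E'
from cell import robot
from h import *
for c,b in (("scene",(160,100,320,250)),("top",(190,140,370,260))):
    im=robot.camera(c)[:,:,::-1]; x0,y0,x1,y1=b; s=4
    z=cv2.resize(im[y0:y1,x0:x1],None,fx=s,fy=s,interpolation=cv2.INTER_CUBIC)
    cv2.imwrite(f"pics/{c}_2.png",z)
E
```

```text
time: 3.1
position: [0.5061, -0.0548, 0.1986]
eef_rot: [[-0.962, 0.273, -0.001], [0.273, 0.962, 0.0], [0.001, 0.0, -1.0]]
ft_force: [0.5, -0.6, 0.4]
grip_width: 0.005
[-0.157 -0.021  1.998  0.     1.166 -1.452] [ 0.5061 -0.0548  0.1986] 0.004705155767404523 [ 0.53 -0.57  0.4 ] 3.1
[[-0.962, 0.273, -0.001], [0.273, 0.962, 0.0], [0.001, 0.0, -1.0]]
tool [-0.0014 -0.005   0.0386]
```

View pics/scene_2.png

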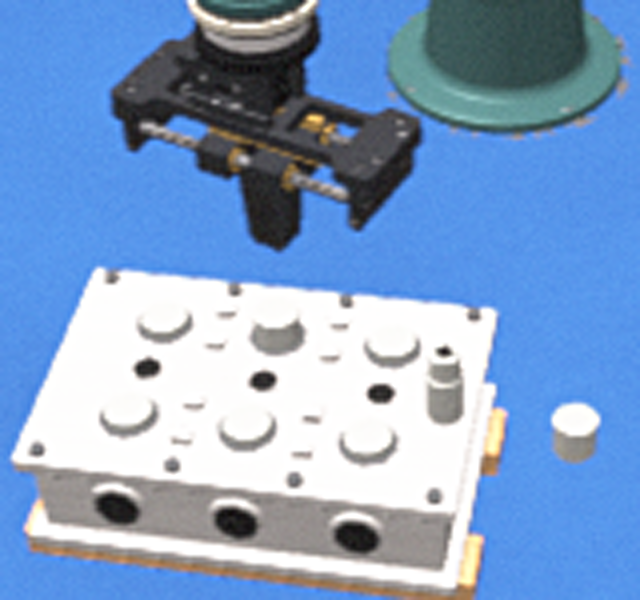

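The shut fingers are centred above the proud tappet (tip at about (272,240), tappet top at (277,315)). I'll move 5 mm sideways and then down to just above it.

```bash
python3 -m jog '[{"tx":-0.001,"ty":-0.005,"tz":0.01,"wx":0,"wy":0,"wz":0,"fingers":0},{"tx":0,"ty":0,"tz":0.012,"wx":0,"wy":0,"wz":0,"fingers":0},{"tx":0,"ty":0,"tz":0.012,"wx":0,"wy":0,"wz":0,"fingers":0},{"tx":0,"ty":0,"tz":0.010,"wx":0,"wy":0,"wz":0,"fingers":0},{"tx":0,"ty":0,"tz":0.006,"wx":0,"wy":0,"wz":0,"fingers":0},{"tx":0,"ty":0,"tz":0,"wx":0,"wy":0,"wz":0,"fingers":0},{"tx":0,"ty":0,"tz":0,"wx":0,"wy":0,"wz":0,"fingers":0}]' 20
python3 - <<'E'
from cell import robot
from h import *
for c,b in (("scene",(160,100,320,250)),("top",(190,140,370,260))):
    im=robot.camera(c)[:,:,::-1]; x0,y0,x1,y1=b; s=4
    z=cv2.resize(im[y0:y1,x0:x1],None,fx=s,fy=s,interpolation=cv2.INTER_CUBIC)
    cv2.imwrite(f"pics/{c}_3.png",z)
E
```

```text
time: 3.9
position: [0.5057, -0.0605, 0.1486]
eef_rot: [[-0.962, 0.273, -0.0], [0.273, 0.962, 0.0], [0.0, -0.0, -1.0]]
ft_force: [0.6, 0.1, -0.3]
grip_width: 0.006
```

View pics/scene_3.png

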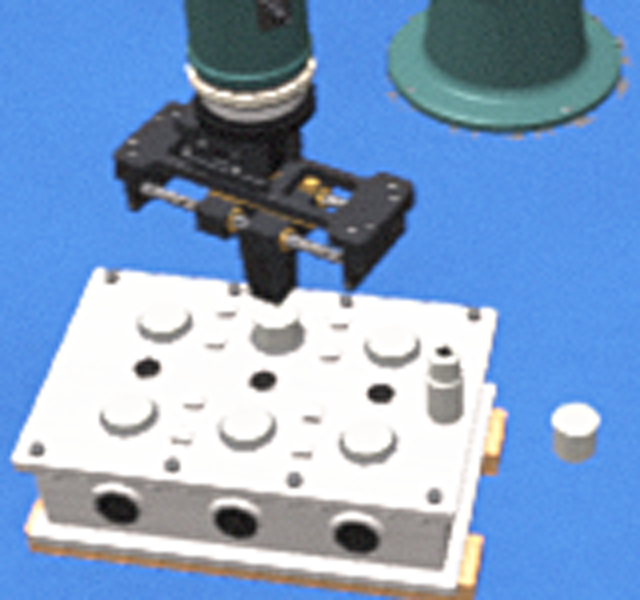

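The fingertips are now about 12 mm above the tappet top (tip at about (272,300)) and centred. I'll go down gently.

```bash
python3 -m jog '[{"tx":0,"ty":0,"tz":0.003,"wx":0,"wy":0,"wz":0,"fingers":0},{"tx":0,"ty":0,"tz":0.003,"wx":0,"wy":0,"wz":0,"fingers":0},{"tx":0,"ty":0,"tz":0.002,"wx":0,"wy":0,"wz":0,"fingers":0},{"tx":0,"ty":0,"tz":0.002,"wx":0,"wy":0,"wz":0,"fingers":0},{"tx":0,"ty":0,"tz":0.002,"wx":0,"wy":0,"wz":0,"fingers":0},{"tx":0,"ty":0,"tz":0.002,"wx":0,"wy":0,"wz":0,"fingers":0},{"tx":0,"ty":0,"tz":0.002,"wx":0,"wy":0,"wz":0,"fingers":0},{"tx":0,"ty":0,"tz":0.002,"wx":0,"wy":0,"wz":0,"fingers":0}]' 20
```

```text
time: 4.8
position: [0.5057, -0.0605, 0.1311]
eef_rot: [[-0.962, 0.273, -0.0], [0.273, 0.962, -0.0], [0.0, -0.0, -1.0]]
ft_force: [-2.2, 0.6, 4.7]
grip_width: 0.003
```

```bash
python3 -m jog '[{"tx":0,"ty":0,"tz":0.002,"wx":0,"wy":0,"wz":0,"fingers":0},{"tx":0,"ty":0,"tz":0.002,"wx":0,"wy":0,"wz":0,"fingers":0},{"tx":0,"ty":0,"tz":0.002,"wx":0,"wy":0,"wz":0,"fingers":0}]' 20
```

```text
time: 5.1
position: [0.5057, -0.0605, 0.1248]
eef_rot: [[-0.962, 0.273, 0.0], [0.273, 0.962, -0.0], [-0.0, 0.0, -1.0]]
ft_force: [-2.9, 0.5, 5.1]
grip_width: 0.001
```

Contact force is about 5 N, as expected for the proud tappet. I'll press on in smaller steps toward the stop.

```bash
python3 -m jog '[{"tx":0,"ty":0,"tz":0.001,"wx":0,"wy":0,"wz":0,"fingers":0},{"tx":0,"ty":0,"tz":0.001,"wx":0,"wy":0,"wz":0,"fingers":0},{"tx":0,"ty":0,"tz":0.001,"wx":0,"wy":0,"wz":0,"fingers":0},{"tx":0,"ty":0,"tz":0.001,"wx":0,"wy":0,"wz":0,"fingers":0}]' 20
```

```text
time: 5.5
position: [0.5057, -0.0605, 0.1206]
eef_rot: [[-0.962, 0.273, 0.0], [0.273, 0.962, -0.0], [-0.0, -0.0, -1.0]]
ft_force: [-3.8, 0.2, 5.7]
grip_width: 0.006
```

```bash
python3 -m jog '[{"tx":0,"ty":0,"tz":0.001,"wx":0,"wy":0,"wz":0,"fingers":0},{"tx":0,"ty":0,"tz":0,"wx":0,"wy":0,"wz":0,"fingers":0}]' 20
```

```text
time: 5.7
position: [0.5057, -0.0605, 0.1195]
eef_rot: [[-0.962, 0.273, -0.0], [0.273, 0.962, 0.0], [0.0, -0.0, -1.0]]
ft_force: [-0.8, 0.5, 3.2]
grip_width: 0.005
```

```bash
python3 -m jog '[{"tx":0,"ty":0,"tz":0.0005,"wx":0,"wy":0,"wz":0,"fingers":0},{"tx":0,"ty":0,"tz":0,"wx":0,"wy":0,"wz":0,"fingers":0}]' 20
```

```text
time: 5.9
position: [0.5057, -0.0605, 0.1191]
eef_rot: [[-0.962, 0.273, -0.0], [0.273, 0.962, 0.0], [0.0, -0.0, -1.0]]
ft_force: [-2.0, 0.3, 3.5]
grip_width: 0.002
```

```bash
python3 -m jog '[{"tx":0,"ty":0,"tz":0.0005,"wx":0,"wy":0,"wz":0,"fingers":0},{"tx":0,"ty":0,"tz":0,"wx":0,"wy":0,"wz":0,"fingers":0}]' 20
```

```text
time: 6.1
position: [0.5057, -0.0605, 0.1187]
eef_rot: [[-0.962, 0.273, 0.0], [0.273, 0.962, -0.0], [-0.0, -0.0, -1.0]]
ft_force: [-1.5, -0.9, 4.0]
grip_width: 0.003
```

```bash
python3 -m jog '[{"tx":0,"ty":0,"tz":0.0003,"wx":0,"wy":0,"wz":0,"fingers":0},{"tx":0,"ty":0,"tz":0,"wx":0,"wy":0,"wz":0,"fingers":0}]' 20
```

```text
time: 6.3
position: [0.5057, -0.0605, 0.1184]
eef_rot: [[-0.962, 0.273, 0.0], [0.273, 0.962, 0.0], [-0.0, 0.0, -1.0]]
ft_force: [-1.1, 0.5, 4.7]
grip_width: 0.004
```

```bash
python3 -m jog '[{"tx":0,"ty":0,"tz":0.0003,"wx":0,"wy":0,"wz":0,"fingers":0},{"tx":0,"ty":0,"tz":0,"wx":0,"wy":0,"wz":0,"fingers":0}]' 20
```

```text
time: 6.5
position: [0.5057, -0.0605, 0.1184]
eef_rot: [[-0.962, 0.273, -0.0], [0.273, 0.962, -0.0], [0.0, -0.0, -1.0]]
ft_force: [-3.1, -0.3, 6.2]
grip_width: 0.002
```

```bash
python3 -m jog '[{"tx":0,"ty":0,"tz":0.0003,"wx":0,"wy":0,"wz":0,"fingers":0},{"tx":0,"ty":0,"tz":0,"wx":0,"wy":0,"wz":0,"fingers":0}]' 20
```

```text
time: 6.7
position: [0.5058, -0.0605, 0.1184]
eef_rot: [[-0.962, 0.273, 0.0], [0.273, 0.962, 0.0], [-0.0, 0.0, -1.0]]
ft_force: [-3.8, -0.1, 8.1]
grip_width: 0.007
```

```bash
python3 -m jog '[{"tx":0,"ty":0,"tz":0.0003,"wx":0,"wy":0,"wz":0,"fingers":0},{"tx":0,"ty":0,"tz":0,"wx":0,"wy":0,"wz":0,"fingers":0}]' 20
```

```text
time: 6.9
position: [0.5057, -0.0605, 0.1184]
eef_rot: [[-0.962, 0.273, -0.0], [0.273, 0.962, -0.0], [0.0, -0.0, -1.0]]
ft_force: [-3.2, 1.1, 9.6]
grip_width: 0.005
```

The firm stop is reached: the tip stays at z = 0.1184 while the force climbs to 9.6 N. Withdrawing straight up.

```bash
python3 -m jog '[{"tx":0,"ty":0,"tz":-0.002,"wx":0,"wy":0,"wz":0,"fingers":0},{"tx":0,"ty":0,"tz":-0.005,"wx":0,"wy":0,"wz":0,"fingers":0},{"tx":0,"ty":0,"tz":-0.01,"wx":0,"wy":0,"wz":0,"fingers":0},{"tx":0,"ty":0,"tz":-0.02,"wx":0,"wy":0,"wz":0,"fingers":0},{"tx":0,"ty":0,"tz":-0.03,"wx":0,"wy":0,"wz":0,"fingers":0},{"tx":0,"ty":0,"tz":-0.03,"wx":0,"wy":0,"wz":0,"fingers":0},{"tx":0,"ty":0,"tz":-0.03,"wx":0,"wy":0,"wz":0,"fingers":0},{"tx":0,"ty":0,"tz":0,"wx":0,"wy":0,"wz":0,"fingers":0},{"tx":0,"ty":0,"tz":0,"wx":0,"wy":0,"wz":0,"fingers":0},{"tx":0,"ty":0,"tz":0,"wx":0,"wy":0,"wz":0,"fingers":0}]' 20
python3 - <<'E'
from cell import robot
from h import *
for c,b in (("scene",(120,130,320,250)),("top",(190,140,370,260))):
    im=robot.camera(c)[:,:,::-1]; x0,y0,x1,y1=b; s=4
    z=cv2.resize(im[y0:y1,x0:x1],None,fx=s,fy=s,interpolation=cv2.INTER_CUBIC)
    cv2.imwrite(f"pics/{c}_4.png",z)
    for t in ["socket_mid","spare_mid","spray_mid","proud_top"]:
        for d in robot.landmark_of(c,t)[:2]: print(c,t,[round(float(v),4) for v in d["location"]],round(d["score"],2))
E
```

```text
time: 7.9
position: [0.5049, -0.0604, 0.2432]
eef_rot: [[-0.962, 0.273, -0.002], [0.273, 0.962, 0.0], [0.002, -0.0, -1.0]]
ft_force: [-0.3, 0.2, 0.9]
grip_width: 0.008
scene socket_mid [0.5098, -0.1373, 0.1218] 0.73
scene socket_mid [0.5505, 0.0672, 0.1352] 0.62
scene spare_mid [0.4629, 0.1455, 0.0155] 0.71
scene spray_mid [0.6033, -0.304, 0.0766] 0.91
scene proud_top [0.5894, 0.0243, 0.1233] 0.62
scene proud_top [0.5101, -0.0604, 0.1222] 0.52
top socket_mid [0.5486, 0.067, 0.1418] 0.63
top spare_mid [0.4638, 0.1437, 0.0142] 0.64
```

View pics/scene_4.png

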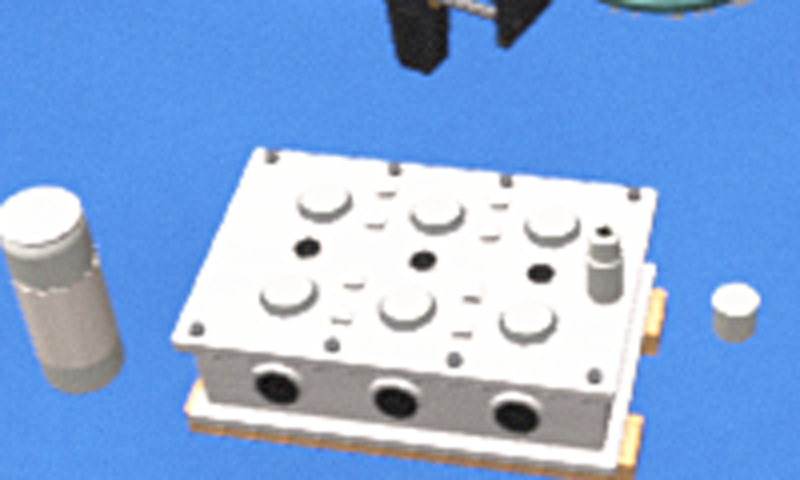

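The picture shows all six tappets level, with the pressed one at (437,212) looking like its neighbours. The socket (604,265), spare tappet (736,312) and spray can (55,290) have not moved. Handing in.

```bash
python3 -c "
from cell import robot
print(robot.hand_in())"
```

```text
the job is handed in; nothing more can be done
None
```

I pressed the proud tappet, the middle one of the row nearest the robot, straight down with shut fingertips, withdrew about 125 mm straight up, and handed the job in at about 8.4 s. No verdict was reported.

**Pressing:** It took about 5 N on the way down. The tip then stopped at z = 0.1184 m (level is 0.118 m) while the force rose to 9.6 N, so it is on the firm stop.

**Final picture:** All six tappets look level, the robot is clear of everything, and the wrist force is near zero. The socket, spare tappet and spray can read within about 5 mm of their first positions, which is within the detectors' error.

**Disagreements and gaps in the last checks:**
- The networks are uncertain about the pressed tappet now that all six look alike. Their best `proud_top` match was a sound tappet, and the second, at the pressed one, gave z = 0.122 m, which is within their 4 mm error.
- The scene camera's top `socket_mid` match was also a tappet, but its second match was at the socket's real place.
- The final top-camera check did not report the spray can or the proud tappet. The gripper probably hid the tappet, but I did not look at that picture.

**Refused moves:** My first few moves were refused because every row needs all seven values. The refused calls moved nothing.

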